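# Set a carving blank to the brass stop and clamp it

## Task

The carving blank on the pivoting jig has to lie against the brass stop for the next cut. First move the pale figure that stands in its way and stand it upright on the cork mat, setting it down rather than dropping it; then push the blank's free end round on its pin until it lies against the brass stop, and turn the black handle of the clamp beside that stop until it is fully tight - its screw may be left- or right-handed, so feel which way it gives. Leave the other clamp loose and do not disturb the other things on the bench.

Things in the scene. Friction and masses are not known exactly. Their poses are not given: they have to be found in the camera images.
- jig: grey laminated board 260 x 270 mm, 18 mm thick, lying on the table. Origin: under the pivot pin's axis, at table level. x: from the pin towards the far edge (board from -45 to 215 mm), y: to the left (board +-135 mm). A steel pin (12 mm, with a 22 mm head up to 55 mm above the table) carries the blank. The two stops and two clamps stand left and right, mirror-wise
- blank: loose pale wooden blank 200 x 40 x 28 mm, flat on the board, its hole on the pin, free to swing. Origin: hole axis, at its underside. x: along it to the free end, 178 mm from the pin; y: across, sides at +-20 mm. Carved steps rise 6 mm above its top at 108 to 171 mm. Starts within 0.2 rad of the jig's x; against a stop it is 0.61 rad (35 degrees) to that side. 1 to 2 N at the end swings it
- blank_mark (a point): point on the blank's centre line 115 mm from the pin, half-way up: 32 mm from the stop's axis (seen from above) when the blank lies against the stop
- stop_brass: brass (yellow) round stop post, 24 mm diameter, 45 mm tall, fixed on the board at jig x = 76 mm and y = +92 or -92 mm (either side). Origin: centre of its underside
- stop_steel: dark steel round stop post of the same size, on the other side; not used
- clamp_a: green clamp post beside a stop: 80 mm from the stop it serves, 160 mm from the other. Origin: underside of its foot (18 mm above the table), axes as the jig's. Highest fixed part 79 mm above the board. Its slanted screw's steel foot, 73 mm in +x, hangs 5 mm above the blank's top when loose. One clamp's screw is right-handed, the other's left-handed: alike in looks, either at either stop
- clamp_b: green clamp post beside a stop: 80 mm from the stop it serves, 160 mm from the other. Origin: underside of its foot (18 mm above the table), axes as the jig's. Highest fixed part 79 mm above the board. Its slanted screw's steel foot, 73 mm in +x, hangs 5 mm above the blank's top when loose. One clamp's screw is right-handed, the other's left-handed: alike in looks, either at either stop
- screw_a_grip (a point): centre of the black bar handle (64 mm long, 13 thick, 24 tall along the screw) of clamp a, 113 mm above the board (upper end 140). z: the screw axis, up out of the handle, leaning 30 degrees from vertical towards the jig's -x; x: along the bar (at 0, in the jig's xz plane); y: across it. Grip across y with the tool along -z. It turns about z and does not move along it
- screw_b_grip (a point): centre of the black bar handle (64 mm long, 13 thick, 24 tall along the screw) of clamp b, 113 mm above the board (upper end 140). z: the screw axis, up out of the handle, leaning 30 degrees from vertical towards the jig's -x; x: along the bar (at 0, in the jig's xz plane); y: across it. Grip across y with the tool along -z. It turns about z and does not move along it
- screw_a (a joint): turn of clamp a's handle towards tight: 0 loose (dead stop), about 1.2 fully tight (dead stop, foot firm on the blank). Starts at 0.02 to 0.10. Which way tightens (clockwise or not) is unknown: the wrong way is blocked almost at once; the right way turns against 0.16 N m of friction and stays where left
- screw_b (a joint): turn of clamp b's handle towards tight: 0 loose (dead stop), about 1.2 fully tight (dead stop, foot firm on the blank). Starts at 0.02 to 0.10. Which way tightens (clockwise or not) is unknown: the wrong way is blocked almost at once; the right way turns against 0.16 N m of friction and stays where left
- figure_center (a point): pale carved wooden figure, 0.13 kg, standing on the board on the brass stop's side in the way of the blank's free end. Point half-way up, 57 mm above its underside; z up. Round foot 46 mm diameter x 14; round body 34 mm diameter (flaring to 41 below 34 mm) up to 88 mm above the underside; head 27 mm wide, topknot up to 120 mm. Grip the body 50 to 85 mm above the underside
- mat: cork mat 130 (x) x 210 (y) x 6 mm fixed on the table. Origin: centre of its underside. The dark figure stands on it near its +y end; the rest is free for the pale figure
- dark_figure_center (a point): dark figure, same shape and size as the pale one, standing on the mat about 68 mm to +y of the mat's centre; leave it. Point 57 mm above its underside
- mallet: carver's mallet lying beyond the mat, 200 mm long, head 60 mm diameter; leave it. Origin near its underside
- sanding_block: cork sanding block 60 x 100 x 30 mm on the left; leave it. Origin near its underside
- glue: white bottle, 60 mm diameter, 150 mm tall, on the left; leave it. Origin near its underside
- wax_jar: amber jar, 72 mm diameter, 70 mm tall, on the left; leave it. Origin near its underside
- gouge_1: gouge with pale handle lying in the tray on the right, about 200 mm long; leave it. Origin near its underside
- gouge_2: gouge with dark handle in the same tray; leave it. Origin near its underside
- turned_leg: upright turned wooden cylinder, 48 mm diameter, 140 mm tall, far right; leave it. Origin near its underside
Not all that is in view belongs to the job. Several things look just like the mat: the one meant starts farthest to the robot's left.

How it is judged:
On the way, in this order (a step that is already met when the one before it is completed fails the run):
1. the pale figure stands upright on the cork mat, let go, while the blank is still away from the brass stop and both clamps are loose (x of figure_center in the frame of mat between -0.045 and 0.045 m and y of figure_center in the frame of mat between -0.085 and 0.085 m and z of figure_center in the frame of mat between 0.058 and 0.068 m and angle between figure_center's own z axis and vertical below 0.1 rad and contact force between the fingers and figure below 0.1 N and linear speed of figure below 0.03 m/s and not (horizontal distance between blank_mark and stop_brass below 0.035 m) and value of joint each of screw_a, screw_b below 0.35 rad), for 0.2 s.
2. the blank lies against the brass stop (gap under 3 mm) with the clamps still loose (horizontal distance between blank_mark and stop_brass below 0.035 m and value of joint each of screw_a, screw_b below 0.35 rad), for 0.2 s.
3. the clamp beside the brass stop is tight (over 1.0 rad) and the blank still lies against the stop (horizontal distance between blank_mark and stop_brass below 0.035 m and ((horizontal distance between clamp_a and stop_brass below 0.12 m and value of joint screw_a above 1 rad) or (horizontal distance between clamp_b and stop_brass below 0.12 m and value of joint screw_b above 1 rad))), for 0.2 s.
At the end, for the whole second after the job is handed in: The pale figure stands upright (within 0.1 rad) on the cork mat with its foot on the mat (within 45 mm and 85 mm of its centre along x and y); the blank lies against the brass stop with less than 3 mm gap; the clamp beside that stop is turned beyond 1.0 rad; everything at rest and let go (all of step 3 and x of figure_center in the frame of mat between -0.045 and 0.045 m and y of figure_center in the frame of mat between -0.085 and 0.085 m and z of figure_center in the frame of mat between 0.058 and 0.068 m and angle between figure_center's own z axis and vertical below 0.1 rad and linear speed of each of blank, figure below 0.02 m/s); the robot touches nothing.
It fails at once if the pale figure is dropped (moves faster than 0.45 m/s while not held) (linear speed of figure above 0.45 m/s and contact force between the fingers and figure below 0.05 N).
It fails at once if a figure tips over (angle between figure_center's own z axis and vertical above 0.7 rad or angle between dark_figure_center's own z axis and vertical above 0.5 rad).
It fails at once if the clamp beside the steel stop is turned (beyond 0.35 rad) ((horizontal distance between clamp_a and stop_steel below 0.12 m and value of joint screw_a above 0.35 rad) or (horizontal distance between clamp_b and stop_steel below 0.12 m and value of joint screw_b above 0.35 rad)).
It fails at once if another thing on the bench is moved by more than 25 mm (distance of any of dark_figure_center, mallet, sanding_block, glue, wax_jar, gouge_1, gouge_2, turned_leg from where it was at the start of the episode above 0.025 m).
It also fails if it takes over 72 s, if anything falls off the work surface, if the arm or the gripper's body presses on something with over 40 N, if the wrist force passes 120 N, or if a joint passes its speed limit or range.

## Robot

A 6-joint arm with a two-finger parallel gripper is mounted at the origin on the work surface. World frame = base frame: x ahead of the robot, y to its left, z up, the work surface at z = 0. Lengths are in m, angles in rad, forces in N, time in s.
With the tool pointing down it reaches from about 0.4 to 0.925 m from the base axis. Payload 12.5 kg.
Tool frame: the origin (TCP) lies on the centre line of the jaws, within the pads' length; the fingertips stand 19 mm ahead of it and the grasp point (between the pads) is the TCP; z points along the fingers, y is the line along which they close (so a half turn about z gives the same grasp; the last joint's range is limited). The gripper opens to 95 mm and grips with 3 to 60 N. Pads are 20 mm wide; open, the fingers measure 119 mm over their backs; the gripper's body (75 mm by 180 mm) begins 59 mm behind the grasp point.
Start: joints at [-1.243, 0.491, 1.559, -0, 1.092, -0.106], TCP at [0.263, -0.567, 0.234] pointing down, gripper open.
Joint ranges: [-3.1, 3.1], [-0.84, 2.19], [0.05, 2.79], [-1.13, 4.28], [0.06, 2.93], [-2.69, 2.69]. Speed limits (rad/s): [2.22, 2.22, 2.79, 3.14, 3.14, 3.14].

## Interface

Orientations are given as a unit quaternion [w, x, y, z].
In Python, from rig import manip gives the robot as it stands.
- The arm moves only by the shell command python3 -m jog 'ROWS'. ROWS is JSON, a list that holds one entry, the list of rows, each a list of 5 numbers: the closure, from 0 (fully open) to 1 (shut), then the shift along the world's x, y, z in mm, then the turn about the world's z in degrees. A call has 1 to 12 rows; each row is the pose to reach, as a shift and turn from the pose commanded when the call began; what a row does not reach only later rows make up. A row lasts 1/8 s, in which the tool goes at most 62.5 mm and 10.7 degrees, less where a joint would pass 70% of its speed; a pose out of reach is approached as far as the arm can. A call with a gripper value outside its range is refused whole. The fingers move at their own pace and stop on an object; the grip force is fixed at half the most. Time passes only in rows, so rows that repeat a pose let the fingers close. It gives the time, the measured TCP pose, the force, the opening and the grip force at its end, in the units of the state.
- manip.observe(): the state, without advancing time (a new reading comes with each control period).
- manip.get_image(name): name is "side" or "top"; returns a dict with "color" (400x640x3 uint8, blue, green, red), "z_map" (400x640 float32, m along the optical axis (not along the pixel's ray), 0 where there is no reading), "fx", "fy", "cx", "cy" (pixels), "R" (3x3) and "t" (3): a world point X has camera coordinates R X + t. Camera axes: x right, y down, z forward; pixel columns grow to the right and rows downward; lengths in m; the calibration is good to about 2 mm. A picture is of the moment at which its call begins.
- manip.hand_in(): hands the job in; it is judged then, once.
Trained networks look in a picture, given as the dict that the camera call returned (one of the last four; its "shot" number tells which), for a name from the list of things; names that differ only in an ending like _2 or _b are one class to them, and where a whole thing is asked for, a point or a joint stands for the part that bears it (a point fixed in the world has none). Each returns a list of dicts, best first, with "conf" (0 to 1); they miss things now and then, are a little off and sometimes report something else, mostly with a low value. They report only what shows in the picture. A call takes as long as a camera call. They do not tell look-alikes from the thing itself.
- manip.search_frame(picture, thing): "location" ([x, y, z] in m, in the coordinates of the camera as it stood for that picture, good to about 4 mm: the middle of the surface that is visible of it).
The state is a dict: "time": time; "joint_positions": joint angles; "dq": joint speeds; "joint_efforts": joint torques, N m; "tool_pos": TCP position; "ee_rot": TCP orientation; "wrist_force": force on the tool from outside, world axes, zero at the start; "ft_torque": the same for the moment, N m; "gripper_width": finger opening in m; "finger_force": force on a finger pad.
Only numpy, scipy, OpenCV 4.12 (cv2) and the standard library are available. Lean on these libraries where they do the work, as an engineer would, in place of code of your own. Each camera call takes 0.05 s, during which the arm holds its last target. There are 200 camera calls.

## Working session

There is one attempt and no reset: what is moved stays moved. The work goes in short steps, Python scripts to look and compute and a shell command to move; the robot and the scene stay as the last step left them, time stands still between calls to the robot, and variables do not carry over. Pictures are saved under pics/ and viewed, at most 10 in all, crops included, and the job is handed in when it is done.

```bash
mkdir -p pics; cat > h.py <<'E'
import numpy as np, cv2
from rig import manip
def w(p,c): return np.array(p['R']).T@(np.array(c)-np.array(p['t']))
def px(p,X):
    c=np.array(p['R'])@np.array(X)+np.array(p['t']); return (p['fx']*c[0]/c[2]+p['cx'],p['fy']*c[1]/c[2]+p['cy'])
def pt(p,u,v):
    z=p['z_map'][int(v),int(u)]; return w(p,[(u-p['cx'])*z/p['fx'],(v-p['cy'])*z/p['fy'],z])
def find(p,n,m=0.3):
    for d in manip.search_frame(p,n):
        if d['conf']>m:
            X=w(p,d['location']); print(n,round(d['conf'],2),X.round(3),np.round(px(p,X)))
E
python3 - <<'E'
from h import *
o=manip.observe(); print(o['tool_pos'],o['ee_rot'],o['time'])
for c in('top','side'):
    p=manip.get_image(c); cv2.imwrite(f'pics/{c}0.png',p['color']); print(c)
    for n in ['jig','blank','stop_brass','stop_steel','clamp_a','screw_a_grip','figure_center','mat','dark_figure_center','mallet','glue','wax_jar']: find(p,n)
E
```

```text
[ 0.26263827 -0.56688329  0.2330573 ] [-5.73088592e-04  9.76572028e-01  2.15190012e-01 -6.92434167e-05] 0.0
top
jig 0.8 [ 0.573 -0.137  0.022] [362. 189.]
blank 0.69 [ 0.559 -0.105  0.048] [354. 192.]
stop_brass 0.59 [ 0.556 -0.031  0.065] [333. 193.]
stop_brass 0.56 [ 0.517 -0.172  0.142] [378. 199.]
stop_steel 0.4 [ 0.555 -0.211  0.059] [385. 192.]
clamp_a 0.79 [ 0.494 -0.064  0.084] [344. 209.]
clamp_a 0.75 [ 0.502 -0.173  0.087] [376. 206.]
clamp_a 0.67 [0.369 0.518 0.099] [166. 252.]
figure_center 0.53 [ 0.613 -0.032  0.098] [333. 174.]
mat 0.81 [0.54  0.303 0.004] [239. 202.]
mat 0.56 [0.316 0.212 0.008] [265. 266.]
dark_figure_center 0.63 [0.56  0.372 0.076] [214. 194.]
mallet 0.87 [0.728 0.342 0.049] [225. 148.]
glue 0.79 [0.368 0.518 0.097] [167. 252.]
wax_jar 0.91 [0.622 0.497 0.07 ] [178. 178.]
side
jig 0.96 [ 0.576 -0.053  0.02 ] [316. 212.]
blank 0.92 [ 0.568 -0.096  0.045] [321. 198.]
stop_brass 0.44 [ 0.623 -0.027  0.071] [301. 203.]
stop_steel 0.31 [ 0.509 -0.059  0.081] [337. 199.]
clamp_a 0.91 [ 0.508 -0.058  0.086] [337. 198.]
clamp_a 0.62 [ 0.51  -0.169  0.094] [343. 177.]
screw_a_grip 0.67 [ 0.52  -0.064  0.128] [334. 187.]
figure_center 0.73 [ 0.619 -0.027  0.071] [302. 203.]
mat 0.73 [0.536 0.318 0.005] [300. 306.]
dark_figure_center 0.79 [0.564 0.395 0.063] [280. 314.]
mallet 0.83 [0.733 0.366 0.043] [222. 297.]
glue 0.65 [0.365 0.54  0.1  ] [351. 381.]
wax_jar 0.72 [0.6   0.505 0.058] [251. 353.]
```

View pics/top0.png

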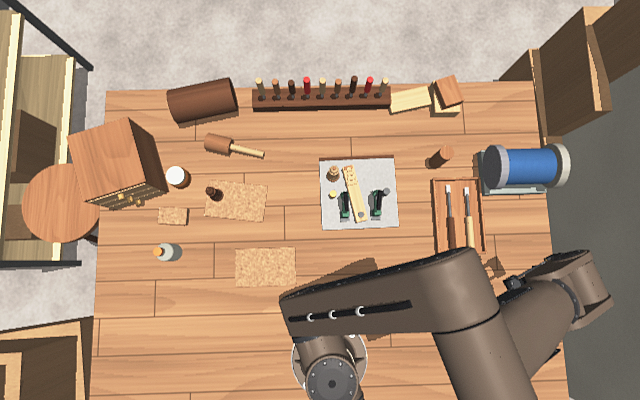

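View pics/side0.png

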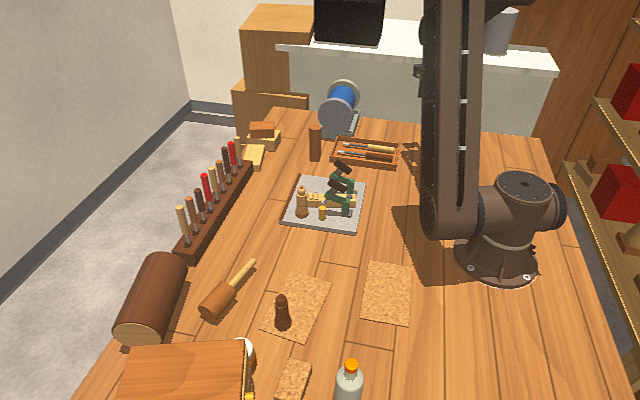

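Two mats match: (239,202), carrying the dark figure and farthest to the left at y≈0.30, and (265,266) at y≈0.21. The one meant is the first, since it is farthest left and the dark figure stands on it. The pale figure at (333,174) stands on the left of the jig, with the brass stop at (333,193). I'll measure these and check them in one crop.

```bash
cat > m.py <<'E'
from h import *
def cloud(p):
    z=p['z_map']; v,u=np.mgrid[0:400,0:640]
    c=np.stack([(u-p['cx'])*z/p['fx'],(v-p['cy'])*z/p['fy'],z],-1)-np.array(p['t'])
    X=c@np.array(p['R']); X[z==0]=9; return X
def rect(P):
    r=cv2.minAreaRect((P[:,:2]*1000).astype(np.float32)); return np.round(r[0],1),np.round(r[1],1),round(r[2],2)
E
python3 - <<'E'
from m import *
p=manip.get_image('top'); X=cloud(p)
hsv=cv2.cvtColor(p['color'],cv2.COLOR_BGR2HSV)
def box(a,b,c,d,z0,z1): return (X[...,0]>a)&(X[...,0]<b)&(X[...,1]>c)&(X[...,1]<d)&(X[...,2]>z0)&(X[...,2]<z1)
j=box(.4,.8,-.35,.1,.012,.024); print('jig',rect(X[j]))
m=box(.4,.68,.15,.45,.003,.012)&(hsv[...,1]>60); print('mat',rect(X[m]), X[m][:,2].mean())
for nm,pp in(('top',p),('side',manip.get_image('side'))):
    X=cloud(pp); hsv=cv2.cvtColor(pp['color'],cv2.COLOR_BGR2HSV)
    for n,b in (('fig',box(.58,.68,-.09,.03,.07,.15)),('brass',box(.53,.59,-.06,.0,.04,.08)),('dark',box(.5,.62,.32,.44,.05,.15)),('handles',box(.42,.58,-.25,-.02,.115,.17)&(hsv[...,2]<90))):
        P=X[b]; print(nm,n,len(P),P.mean(0).round(3),P.min(0).round(3),P.max(0).round(3)) if len(P) else 0
b=box(.4,.75,-.2,0,.04,.056)
c1=p['color'][145:240,200:280]; c2=p['color'][145:240,312:410]
cv2.imwrite('pics/c1.png',np.hstack([cv2.resize(c1,None,fx=4,fy=4,interpolation=2),cv2.resize(c2,None,fx=4,fy=4,interpolation=2)]))
E
```

```text
jig (array([ 607.6, -122.1]), array([348.6, 270.4]), 0.99)
mat (array([539.8, 300. ]), array([299.5, 279.2]), 89.99) 0.005977772913428376
top fig 97 [ 0.618 -0.033  0.114] [ 0.607 -0.049  0.07 ] [ 0.635 -0.018  0.14 ]
top brass 40 [ 0.551 -0.03   0.061] [ 0.541 -0.041  0.054] [ 0.562 -0.021  0.068]
top dark 117 [0.562 0.374 0.096] [0.549 0.362 0.051] [0.582 0.392 0.132]
top handles 168 [ 0.516 -0.124  0.14 ] [ 0.483 -0.185  0.117] [ 0.548 -0.06   0.158]
side fig 168 [ 0.622 -0.023  0.104] [ 0.607 -0.043  0.07 ] [ 0.639 -0.014  0.14 ]
side brass 68 [ 0.55  -0.028  0.058] [ 0.532 -0.06   0.041] [ 0.562 -0.014  0.078]
side dark 290 [0.563 0.39  0.09 ] [0.549 0.37  0.051] [0.581 0.4   0.128]
side handles 272 [ 0.514 -0.114  0.134] [ 0.482 -0.183  0.115] [ 0.543 -0.055  0.156]
```

View pics/c1.png

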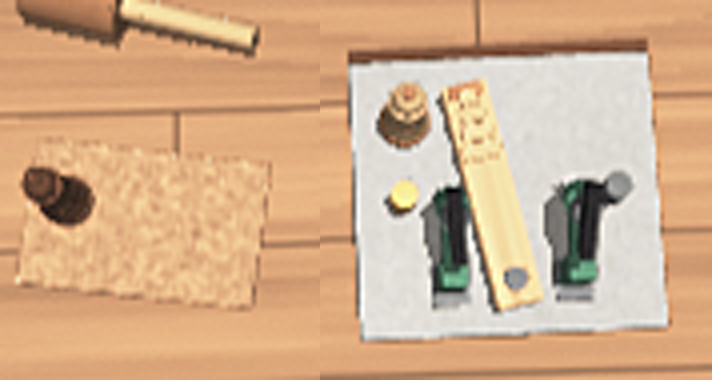

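The crop confirms both. The pale figure is at about (334,172) beside the brass stop at (333,193), on the jig's left. The mat meant is the one carrying the dark figure at (212,192), and its free end is towards (250,205). Next I'll compute the poses from the corners.

```bash
python3 - <<'E'
from h import *
p=manip.get_image('top'); R=np.array(p['R']);t=np.array(p['t']); C=-R.T@t; print('cam',C)
def pl(u,v,z):
    d=R.T@np.array([(u-p['cx'])/p['fx'],(v-p['cy'])/p['fy'],1]); return (C+d*(z-C[2])/d[2])[:2]
for n,z,c in(('mat',.006,[(211.25,179.5),(267.75,185),(262.5,222),(204.5,215)]),('jig',.018,[(319.25,159.25),(393.75,157.5),(399,226.25),(322.5,230.25)])):
    P=np.array([pl(*q,z) for q in c]); print(n,P.round(3).tolist(),'c',P.mean(0).round(4))
    ex=(P[0]+P[1]-P[2]-P[3])/2; ey=(P[0]+P[3]-P[1]-P[2])/2
    print(np.linalg.norm(ex),np.linalg.norm(ey),np.degrees(np.arctan2(ex[1],ex[0])),np.degrees(np.arctan2(-ey[0],ey[1])))
print('brass',pl(312+(403-320)/4,145+195/4,.063),'steel',pl(312+(620-320)/4,145+185/4,.063),'pin',pl(312+(516-320)/4,145+278/4,.055),'blank end',pl(312+(465-320)/4,145+87/4,.052),'topknot',pl(312+(409-320)/4,145+93/4,.138))
E
python3 -m jog '[[[0,0,0,50,-10],[0,30,60,80,-20],[0,60,120,80,-24.8],[0,100,180,80,-24.8],[0,140,240,80,-24.8],[0,180,300,80,-24.8],[0,220,360,80,-24.8],[0,260,420,80,-24.8],[0,300,480,80,-24.8],[0,359,536,80,-24.8],[0,359,536,80,-24.8],[0,359,536,80,-24.8]]]'
```

```text
cam [0.32865982 0.02811447 1.41469981]
mat [[0.625, 0.4], [0.599, 0.199], [0.467, 0.218], [0.498, 0.423]] c [0.5474 0.3099]
0.1313532920814384 0.20489021217752615 -9.19023103767673 -7.892838870581471
jig [[0.686, 0.012], [0.685, -0.256], [0.437, -0.26], [0.431, 0.008]] c [ 0.5599 -0.1241]
0.25119991712076895 0.26802745664405625 0.9521959026837379 0.5837229648448605
brass [ 0.55182588 -0.03027616] steel [ 0.55530873 -0.21679073] pin [ 0.47853747 -0.12481127] blank end [ 0.64760105 -0.0880813 ] topknot [ 0.62370728 -0.03479449]
time: 2.95
tool_pos: [0.6231, -0.0284, 0.3133]
ee_rot: [-0.0, 1.0, 0.002, -0.0]
wrist_force: [-0.9, -0.7, 0.4]
gripper_width: 0.0955
finger_force: 0.0
```

```bash
python3 -m jog '[[[0,-1,-4,-50,0],[0,-1,-4,-100,0],[0,-1,-4,-150,0],[0,-1,-4,-185,0],[0,-1,-4,-205,0],[0,-1,-4,-216,0],[0,-1,-4,-216,0],[0.4,-1,-4,-216,0],[0.7,-1,-4,-216,0],[1,-1,-4,-216,0],[1,-1,-4,-216,0],[1,-1,-4,-216,0]]]'
```

```text
time: 4.45
tool_pos: [0.6207, -0.0351, 0.0977]
ee_rot: [0.0, 1.0, 0.0, 0.0]
wrist_force: [-0.3, 0.2, -0.3]
gripper_width: 0.0507
finger_force: 0.0
```

```bash
python3 -m jog '[[[1,0,0,0,0],[1,0,0,0,0],[1,0,0,0,0],[1,0,0,0,0]]]'
```

```text
time: 4.95
tool_pos: [0.6207, -0.0351, 0.0976]
ee_rot: [0.0, 1.0, 0.0, -0.0]
wrist_force: [0.6, -0.6, -1.0]
gripper_width: 0.0337
finger_force: 29.8
```

```bash
python3 -m jog '[[[1,0,0,25,0],[1,0,0,65,0],[1,0,0,105,0],[1,-10,30,125,0],[1,-24,85,125,0],[1,-38,140,125,0],[1,-52,195,125,0],[1,-66,245,125,0],[1,-75,285,125,0],[1,-79,305,100,0],[1,-79,305,60,0],[1,-79,305,30,0]]]'
```

```text
time: 6.45
tool_pos: [0.5411, 0.2702, 0.1262]
ee_rot: [0.0, 1.0, 0.001, -0.0]
wrist_force: [1.0, -0.1, -1.2]
gripper_width: 0.0335
finger_force: 29.8
```

```bash
python3 -m jog '[[[1,0,0,-12,0],[1,0,0,-24,0],[1,0,0,-32,0],[1,0,0,-37,0],[1,0,0,-40,0],[1,0,0,-40,0]]]'; python3 - <<'E'
from h import *
p=manip.get_image('side'); cv2.imwrite('pics/p1.png',cv2.resize(p['color'][220:350,220:380],None,fx=4,fy=4)); find(p,'figure_center'); find(p,'dark_figure_center')
E
```

```text
time: 7.2
tool_pos: [0.5418, 0.2699, 0.0878]
ee_rot: [-0.0, 1.0, 0.0, 0.0]
wrist_force: [-1.1, -0.6, -0.7]
gripper_width: 0.0336
finger_force: 29.8
figure_center 0.76 [0.541 0.28  0.033] [301. 288.]
dark_figure_center 0.96 [0.564 0.391 0.062] [281. 313.]
```

View pics/p1.png

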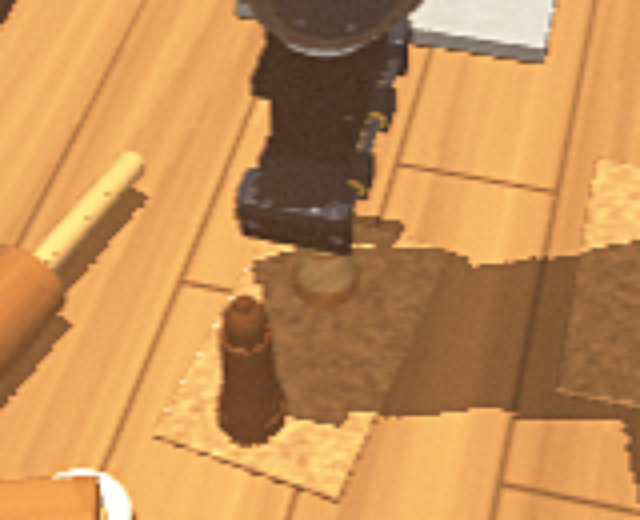

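The figure's foot is over the mat at (325,280) in the crop, clear of the dark figure at (250,370). I'll lower it the last few millimetres.

```bash
python3 -m jog '[[[1,0,0,-1,0],[1,0,0,-2,0],[1,0,0,-2,0]]]'; python3 -m jog '[[[1,0,0,-1,0],[1,0,0,-1,0]]]'
```

```text
time: 7.72
tool_pos: [0.5417, 0.2699, 0.0856]
ee_rot: [0.0, 1.0, 0.0, -0.0]
wrist_force: [0.3, -0.8, -1.1]
gripper_width: 0.034
finger_force: 29.8
time: 7.98
tool_pos: [0.542, 0.2701, 0.0853]
ee_rot: [-0.0, 1.0, 0.0, 0.001]
wrist_force: [-1.3, 1.5, 4.7]
gripper_width: 0.0335
finger_force: 29.9
```

```bash
python3 -m jog '[[[0.6,0,0,0,0],[0.5,0,0,0,0],[0.3,0,0,0,0],[0.3,0,0,0,0],[0.3,0,0,0,0],[0.3,0,0,25,0],[0.3,0,0,65,0],[0.3,0,0,120,0],[0.3,0,0,150,0],[0.3,0,0,150,0]]]'; python3 - <<'E'
from h import *
p=manip.get_image('side'); find(p,'figure_center'); find(p,'dark_figure_center')
p=manip.get_image('top'); find(p,'figure_center'); find(p,'dark_figure_center')
E
```

```text
time: 9.22
tool_pos: [0.5423, 0.2702, 0.237]
ee_rot: [-0.001, 1.0, 0.001, 0.002]
wrist_force: [-0.1, 0.3, -0.5]
gripper_width: 0.0664
finger_force: 0.0
figure_center 0.34 [ 0.52  -0.066  0.129] [335. 186.]
dark_figure_center 0.87 [0.562 0.393 0.059] [281. 315.]
dark_figure_center 0.34 [ 0.5   -0.065  0.084] [344. 208.]
```

```bash
python3 -m jog '[[[1,20,-50,0,0],[1,35,-105,0,0],[1,50,-160,0,0],[1,65,-215,0,0],[1,80,-270,0,0],[1,90,-325,0,0],[1,98,-380,0,0],[1,98,-422,-20,0],[1,98,-422,-70,0],[1,98,-422,-120,0],[1,98,-422,-160,0],[1,98,-422,-188,0]]]'; python3 - <<'E'
from m import *
p=manip.get_image('side'); find(p,'figure_center'); find(p,'blank')
X=cloud(p)
P=X[(abs(X[...,0]-.5415)<.04)&(abs(X[...,1]-.27)<.04)&(X[...,2]>.07)]; print(len(P),P.mean(0),P.min(0),P.max(0))
cv2.imwrite('pics/p2.png',cv2.resize(p['color'][150:330,240:400],None,fx=3.3,fy=3.3))
E
```

```text
time: 11.02
tool_pos: [0.6388, -0.1519, 0.0437]
ee_rot: [-0.0, 1.0, 0.0, -0.001]
wrist_force: [0.6, 0.3, 0.2]
gripper_width: 0.0004
finger_force: 0.0
figure_center 0.95 [0.543 0.279 0.063] [300. 280.]
blank 0.78 [ 0.584 -0.089  0.045] [317. 199.]
blank 0.56 [ 0.438 -0.5    0.021] [373. 148.]
blank 0.43 [0.365 0.543 0.101] [350. 382.]
192 [0.54233052 0.27977975 0.09803702] [0.52831237 0.263548   0.07015148] [0.56058834 0.28975597 0.12676946]
```

View pics/p2.png

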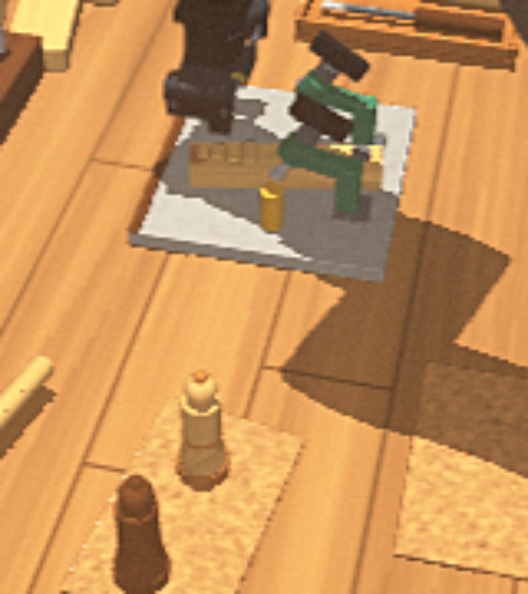

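The figure stands upright on the mat at (203,440), and the gripper is beyond the blank's free end at (220,110). Now I'll push the blank.

```bash
python3 -m jog '[[[1,0,12,0,0],[1,0,22,0,0],[1,0,30,0,0],[1,0,38,0,0],[1,0,46,0,0],[1,0,54,0,0],[1,-1,62,0,0],[1,-2,70,0,0],[1,-3,76,0,0],[1,-4,82,0,0],[1,-5,86,0,0],[1,-5,86,0,0]]]'; python3 - <<'E'
from h import *
find(manip.get_image('side'),'blank'); print(manip.observe()['wrist_force'])
E
```

```text
time: 12.68
tool_pos: [0.6347, -0.0658, 0.0467]
ee_rot: [-0.0, 1.0, 0.001, -0.0]
wrist_force: [0.6, -0.1, 0.5]
gripper_width: 0.0001
finger_force: 0.0
blank 0.91 [ 0.571 -0.059  0.046] [318. 205.]
[-0.35663121  0.1563688   0.24986372]
```

```bash
python3 -m jog '[[[1,-1,4,0,0],[1,-1,7,0,0],[1,-2,10,0,0],[1,-2,10,0,0]]]'; python3 - <<'E'
from m import *
p=manip.get_image('side'); find(p,'blank'); print(manip.observe()['wrist_force'])
cv2.imwrite('pics/p3.png',cv2.resize(p['color'][150:240,260:400],None,fx=5,fy=5))
E
```

```text
time: 13.28
tool_pos: [0.6327, -0.0558, 0.0467]
ee_rot: [0.0, 1.0, 0.001, 0.0]
wrist_force: [0.3, 0.5, 0.5]
gripper_width: 0.0004
finger_force: 0.1
blank 0.57 [ 0.565 -0.056  0.046] [320. 206.]
[ 0.46562121 -0.10368319  0.1578723 ]
```

View pics/p3.png

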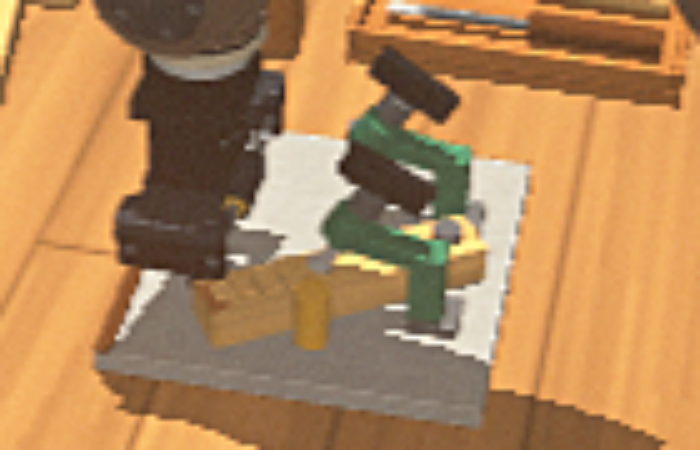

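The blank at (210,320) is near the brass post at (310,310), but no contact force shows yet. I'll continue in small steps.

```bash
python3 -m jog '[[[1,-1,2,0,0],[1,-1,4,0,0],[1,-1,4,0,0]]]'; python3 -m jog '[[[1,-1,2,0,0],[1,-1,4,0,0],[1,-1,4,0,0]]]'
```

```text
time: 13.75
tool_pos: [0.6318, -0.0521, 0.0467]
ee_rot: [0.0, 1.0, 0.001, 0.0]
wrist_force: [0.1, -3.0, 0.6]
gripper_width: 0.0007
finger_force: 0.8
time: 14.12
tool_pos: [0.6314, -0.0509, 0.0469]
ee_rot: [0.002, 1.0, 0.001, 0.001]
wrist_force: [0.6, -20.1, -0.6]
gripper_width: 0.0006
finger_force: 8.4
```

The force rose to 20 N against the stop, so the blank is against it. Now I'll back off, lift clear and measure the gap and the handle.

```bash
python3 -m jog '[[[1,0,-10,0,0],[1,5,-30,0,0],[1,5,-60,10,0],[1,5,-80,60,0],[0.73,5,-110,120,0],[0.73,5,-150,180,0],[0.73,5,-160,200,0],[0.73,5,-160,200,0]]]'; python3 - <<'E'
from m import *
for c in('top','side'):
    p=manip.get_image(c); X=cloud(p); hsv=cv2.cvtColor(p['color'],cv2.COLOR_BGR2HSV); print(c)
    for n in('blank','stop_brass','screw_a_grip','clamp_a'): find(p,n)
    for nm,a,b in(('L',-.118,-.03),('R',-.21,-.13)):
        k=(hsv[...,2]<90)&(X[...,0]>.45)&(X[...,0]<.58)&(X[...,1]>a)&(X[...,1]<b)&(X[...,2]>.112)&(X[...,2]<.17)
        P=X[k]; print(nm,len(P),P.mean(0).round(3) if len(P) else '',rect(P) if len(P)>5 else '')
    if c=='top': cv2.imwrite('pics/p4.png',cv2.resize(p['color'][150:235,310:410],None,fx=6,fy=6))
    f=(hsv[...,0]<35)&(hsv[...,1]>50)&(X[...,0]>.45)&(X[...,0]<.68)&(X[...,1]>-.16)&(X[...,1]<.02)&(X[...,2]>.04)&(X[...,2]<.056)
    print('blank rect',rect(X[f]))
E
```

```text
time: 15.12
tool_pos: [0.6363, -0.2103, 0.2493]
ee_rot: [0.001, 1.0, -0.0, 0.002]
wrist_force: [0.4, 0.3, -0.6]
gripper_width: 0.0255
finger_force: 0.0
top
blank 0.83 [ 0.576 -0.055  0.048] [339. 187.]
clamp_a 0.58 [ 0.494 -0.063  0.085] [343. 209.]
L 93 [ 0.513 -0.068  0.139] (array([513.1, -67. ]), array([19.5, 60.8]), 86.54)
R 0  
blank rect (array([553.1, -55.5]), array([155.8,  64.1]), 36.73)
side
blank 0.85 [ 0.568 -0.055  0.047] [319. 205.]
screw_a_grip 0.66 [ 0.517 -0.062  0.132] [335. 186.]
clamp_a 0.72 [ 0.509 -0.17   0.094] [343. 177.]
clamp_a 0.65 [ 0.509 -0.058  0.082] [337. 199.]
L 142 [ 0.513 -0.063  0.135] (array([511.9, -65.4]), array([59. , 18.9]), 4.54)
R 132 [ 0.515 -0.171  0.134] (array([ 512.6, -170.8]), array([21.7, 58.6]), 83.07)
blank rect (array([535.7, -67.3]), array([201. ,  67.1]), 36.04)
```

View pics/p4.png

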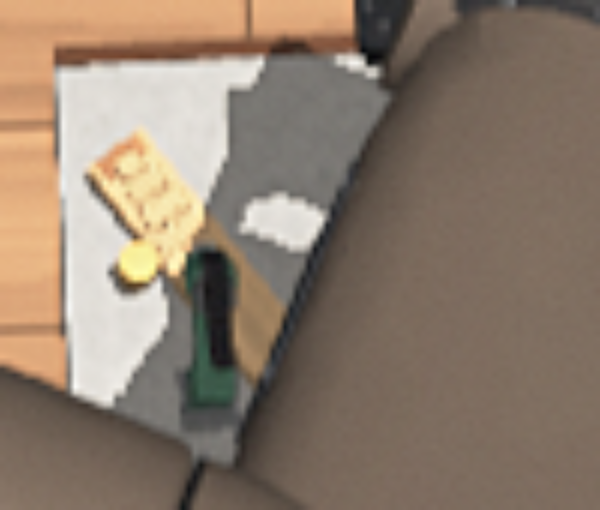

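The blank lies at about 36° against the brass post at (138,262). The left clamp's handle is centred near world (0.512, -0.068), about 2–4° anticlockwise of the jig's x. I'll fork the handle with loosely open fingers.

```bash
python3 -m jog '[[[0.68,-40,40,0,0],[0.68,-80,85,0,0],[0.68,-115,130,0,0],[0.68,-124,142,0,0],[0.68,-124,142,-40,0],[0.68,-124,142,-75,0],[0.68,-124,142,-100,0],[0.68,-124,142,-115,0],[0.68,-124,142,-115,0]]]'
```

```text
time: 16.75
tool_pos: [0.5118, -0.0663, 0.1311]
ee_rot: [-0.0, 1.0, 0.0, -0.001]
wrist_force: [-0.7, 0.3, 0.4]
gripper_width: 0.0305
finger_force: 0.0
```

```bash
python3 -m jog '[[[0.77,0,0,0,8],[0.77,0,0,0,16],[0.77,0,0,0,24],[0.77,0,0,0,32],[0.77,0,0,0,32]]]'; python3 -c "
from rig import manip; o=manip.observe(); print(o['joint_positions'],o['ft_torque'],o['wrist_force'])"
```

```text
time: 17.38
tool_pos: [0.5126, -0.0719, 0.1336]
ee_rot: [0.005, 0.961, 0.277, 0.0]
wrist_force: [-11.2, -48.3, 4.8]
gripper_width: 0.0227
finger_force: 33.7
[-0.26336795  0.47266585  1.92941886 -0.01112724  0.73401579  0.75385365] [-9.11903017  1.61372568 -0.84474311] [-11.15226897 -48.31293686   4.844358  ]
```

```bash
python3 -m jog '[[[0.77,0,-3,0,0],[0.77,-1,-6,0,0],[0.77,-1,-6,0,0]]]'; python3 - <<'E'
from m import *
o=manip.observe(); print(o['ft_torque'],o['wrist_force'],o['finger_force'])
E
```

```text
time: 17.75
tool_pos: [0.5123, -0.0728, 0.1335]
ee_rot: [0.001, 0.961, 0.275, 0.002]
wrist_force: [0.9, -1.5, 6.0]
gripper_width: 0.0232
finger_force: 32.4
[-1.07059884 -0.42226931 -0.65789688] [ 0.87479229 -1.53859923  5.97489592] 32.359321592375636
```

```bash
python3 -m jog '[[[0.77,0,0,0,-8],[0.77,0,0,0,-18],[0.77,0,0,0,-28],[0.77,0,0,0,-38],[0.77,0,0,0,-48],[0.77,0,0,0,-58],[0.77,0,0,0,-64],[0.77,0,0,0,-64]]]'; python3 - <<'E'
from m import *
o=manip.observe(); print(o['ft_torque'],o['wrist_force'],o['finger_force'])
E
```

```text
time: 18.75
tool_pos: [0.5063, -0.0666, 0.133]
ee_rot: [-0.002, 0.962, -0.274, -0.006]
wrist_force: [-20.5, 41.8, 29.8]
gripper_width: 0.0289
finger_force: 51.1
[8.24043812 3.5444946  2.04780412] [-20.46390874  41.75510525  29.78730536] 51.05503642000258
```

```bash
python3 -m jog '[[[0.74,0,0,0,10],[0.74,0,0,0,20],[0.74,0,0,0,30],[0.74,0,0,0,40],[0.74,0,0,0,50],[0.74,0,0,0,58],[0.74,0,0,0,64],[0.74,0,0,0,70],[0.74,0,0,0,76],[0.74,0,0,0,82],[0.74,0,0,0,82]]]'; python3 - <<'E'
from m import *
o=manip.observe(); print(o['ft_torque'],o['wrist_force'],o['finger_force'])
p=manip.get_image('side'); cv2.imwrite('pics/p5.png',cv2.resize(p['color'][150:230,280:390],None,fx=6,fy=6))
E
```

```text
time: 20.12
tool_pos: [0.514, -0.0735, 0.1351]
ee_rot: [0.004, 0.906, 0.423, 0.004]
wrist_force: [0.7, -6.1, 20.2]
gripper_width: 0.0261
finger_force: 33.8
[-1.5415196  -1.03373439 -0.52718621] [ 0.70799597 -6.09338349 20.2243541 ] 33.84834872558713
```

View pics/p5.png

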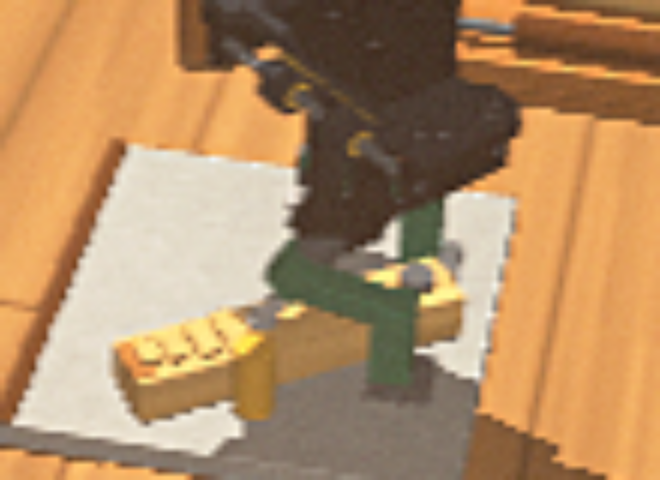

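It is turning this way: yaw is up to 50° and the torque stays moderate, while the other way was blocked at 2 N·m. The blank at (140,380) still touches the brass post at (250,370). I'll carry on with a slightly wider fork.

```bash
python3 -m jog '[[[0.71,0,0,0,6],[0.71,0,0,0,12],[0.71,0,0,0,18],[0.71,0,0,0,24],[0.71,0,0,0,30],[0.71,0,0,0,30]]]'; python3 - <<'E'
from m import *
o=manip.observe(); print(o['ft_torque'],o['wrist_force'],o['finger_force'])
E
```

```text
time: 20.92
tool_pos: [0.5167, -0.0738, 0.1362]
ee_rot: [0.007, 0.766, 0.643, 0.005]
wrist_force: [12.3, -3.2, 23.1]
gripper_width: 0.0301
finger_force: 31.7
[-0.50126613 -2.98156036 -0.27429742] [12.30656481 -3.23889925 23.14679186] 31.657039169385826
```

```bash
python3 -m jog '[[[0.70,2,0,0,6],[0.70,3,0,0,12],[0.70,3,0,0,18],[0.70,3,0,0,22],[0.70,3,0,0,22]]]'; python3 - <<'E'
from m import *
o=manip.observe(); print(o['ft_torque'],o['wrist_force'],o['finger_force'],o['joint_positions'][5])
E
```

```text
time: 21.55
tool_pos: [0.5161, -0.0702, 0.1352]
ee_rot: [0.002, 0.629, 0.777, 0.003]
wrist_force: [1.7, 21.4, 27.2]
gripper_width: 0.0362
finger_force: 34.8
[ 3.74724041 -0.99309601 -0.66899289] [ 1.7469866  21.35577643 27.19767745] 34.78837860748172 -0.4775687024006706
```

```bash
python3 -m jog '[[[0.55,0,0,0,0],[0.45,0,0,0,0],[0.45,0,0,0,0],[0.45,0,0,40,0],[0.45,0,0,90,0],[0.45,60,-60,110,0],[0.45,110,-120,110,0],[0.45,124,-142,110,0],[0.45,124,-142,110,0]]]'; python3 - <<'E'
from m import *
for c in('side','top'):
    p=manip.get_image(c); X=cloud(p); hsv=cv2.cvtColor(p['color'],cv2.COLOR_BGR2HSV)
    for n in('blank','stop_brass','screw_a_grip','figure_center'): find(p,n)
    k=(hsv[...,2]<90)&(X[...,0]>.45)&(X[...,0]<.58)&(X[...,1]>-.118)&(X[...,1]<-.02)&(X[...,2]>.112)&(X[...,2]<.17)
    P=X[k]; print(c,len(P),P.mean(0).round(3),rect(P))
    f=(hsv[...,0]<35)&(hsv[...,1]>50)&(X[...,0]>.45)&(X[...,0]<.68)&(X[...,1]>-.16)&(X[...,1]<.02)&(X[...,2]>.04)&(X[...,2]<.056)
    print('blank rect',rect(X[f]))
    if c=='top': b=cv2.resize(p['color'][150:235,310:410],(400,340))
    else: a=cv2.resize(p['color'][150:235,290:390],(400,340))
cv2.imwrite('pics/p6.png',np.hstack([a,b]))
E
```

```text
time: 22.68
tool_pos: [0.6388, -0.2173, 0.2405]
ee_rot: [-0.0, 0.63, 0.777, -0.0]
wrist_force: [-2.1, 0.4, -0.3]
gripper_width: 0.0524
finger_force: 0.0
blank 0.71 [ 0.57  -0.053  0.048] [318. 205.]
blank 0.67 [ 0.43  -0.501  0.02 ] [375. 148.]
stop_brass 0.68 [ 0.55  -0.017  0.047] [322. 214.]
stop_brass 0.62 [0.544 0.277 0.06 ] [300. 280.]
screw_a_grip 0.49 [ 0.514 -0.058  0.136] [336. 186.]
figure_center 0.83 [0.544 0.279 0.061] [300. 281.]
figure_center 0.5 [ 0.569 -0.053  0.049] [318. 205.]
figure_center 0.39 [ 0.517 -0.169  0.13 ] [341. 168.]
side 75 [ 0.513 -0.06   0.135] (array([516.4, -66.8]), array([61.9, 25.5]), 72.95)
blank rect (array([533.2, -63. ]), array([200.5,  77. ]), 34.84)
blank 0.8 [ 0.579 -0.049  0.045] [338. 187.]
stop_brass 0.58 [ 0.552 -0.029  0.067] [332. 193.]
screw_a_grip 0.56 [ 0.514 -0.07   0.134] [346. 201.]
figure_center 0.64 [0.537 0.266 0.081] [245. 200.]
top 116 [ 0.516 -0.069  0.136] (array([519.3, -70.4]), array([62.5, 30.1]), 75.12)
blank rect (array([550.8, -57.1]), array([159.5,  63.5]), 36.24)
```

View pics/p6.png

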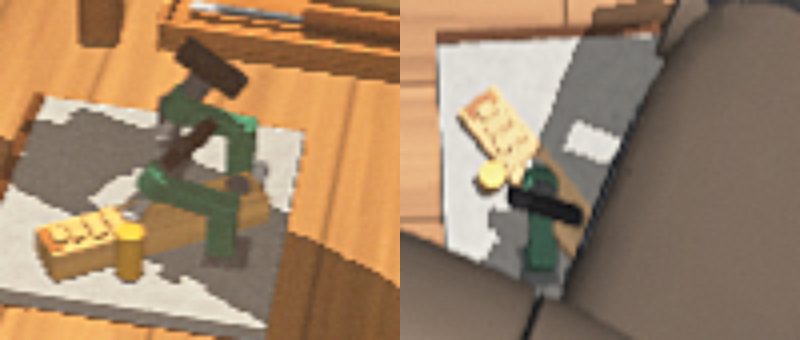

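The handle at (545,205) in the right-hand view now lies at about 73–75° seen from above, so the screw is turned about 1.2 rad and is at its dead stop. The blank touches the brass post and the figure stands on the mat. The gripper is clear, so I'll hand in.

```bash
python3 -c "
from rig import manip; print(manip.hand_in())"
```

```text
the job is handed in; nothing more can be done
None
```

I handed the job in at about 23 s. The pale figure stands upright on the cork mat, the blank lies against the brass stop, and the clamp beside it is turned to about 1.2 rad, its dead stop. The verdict was not reported back, so this rests on my last camera check.

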